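# Test freewheel couplings both ways and sort them

### The job

Test every freewheel coupling in the dark steel holders by its black bar: first turn the bar of each one an eighth of a turn anticlockwise (seen from above), and when all have had that, turn each bar clockwise until it is an eighth of a turn past where it began. A good coupling lets the bar run loose anticlockwise but grips and carries its brass disc (with the tongue) along clockwise; a worn one leaves the disc behind both ways. Then put the good ones into the plywood crate and the worn ones into the wire basket, and leave everything else on the bench alone.

Things in the scene. Friction and masses are not known exactly. Their poses are not given: they have to be found in the camera images.
- unit0: freewheel coupling, 0.4 to 0.6 kg, 74 mm tall; may be absent, good or worn (the name tells nothing). Square aluminium base 64 x 64 x 22 mm, round body 58 mm across to 32 mm, brass disc, black bar on top. Origin: centre of underside, z up the axis. Starts 8 mm above the table in a fixed dark steel holder 96 mm square whose pocket (68 mm wide, rim at 18 mm) stops its base turning. Can be lifted by the bar.
- bar0 (a joint): angle (rad) of unit0's black bar in its base, growing clockwise from above; 0 = round nose (white dot) along the base's x. Starts within 0.12 of 0, stays where left, no stop within a full turn, needs under 0.2 N m. Bar 57 mm long, 16 wide, centred on the axis, from 48 to 74 mm above the underside; under it a 15 mm stem and the disc (top at 39 mm).
- disc0 (a joint): angle (rad) of unit0's brass disc in its base, growing clockwise, 0 at the start. 54 mm across, 33 to 39 mm up, its tongue reaches 40 mm from the axis along the base's x at 0. Good: the bar carries it clockwise (after up to 0.4 rad of lost motion) and runs free of it anticlockwise. Worn: it stays near 0 whichever way the bar turns.
- unit1: freewheel coupling, 0.4 to 0.6 kg, 74 mm tall; may be absent, good or worn (the name tells nothing). Square aluminium base 64 x 64 x 22 mm, round body 58 mm across to 32 mm, brass disc, black bar on top. Origin: centre of underside, z up the axis. Starts 8 mm above the table in a fixed dark steel holder 96 mm square whose pocket (68 mm wide, rim at 18 mm) stops its base turning. Can be lifted by the bar.
- bar1 (a joint): angle (rad) of unit1's black bar in its base, growing clockwise from above; 0 = round nose (white dot) along the base's x. Starts within 0.12 of 0, stays where left, no stop within a full turn, needs under 0.2 N m. Bar 57 mm long, 16 wide, centred on the axis, from 48 to 74 mm above the underside; under it a 15 mm stem and the disc (top at 39 mm).
- disc1 (a joint): angle (rad) of unit1's brass disc in its base, growing clockwise, 0 at the start. 54 mm across, 33 to 39 mm up, its tongue reaches 40 mm from the axis along the base's x at 0. Good: the bar carries it clockwise (after up to 0.4 rad of lost motion) and runs free of it anticlockwise. Worn: it stays near 0 whichever way the bar turns.
- unit2: freewheel coupling, 0.4 to 0.6 kg, 74 mm tall; may be absent, good or worn (the name tells nothing). Square aluminium base 64 x 64 x 22 mm, round body 58 mm across to 32 mm, brass disc, black bar on top. Origin: centre of underside, z up the axis. Starts 8 mm above the table in a fixed dark steel holder 96 mm square whose pocket (68 mm wide, rim at 18 mm) stops its base turning. Can be lifted by the bar.
- bar2 (a joint): angle (rad) of unit2's black bar in its base, growing clockwise from above; 0 = round nose (white dot) along the base's x. Starts within 0.12 of 0, stays where left, no stop within a full turn, needs under 0.2 N m. Bar 57 mm long, 16 wide, centred on the axis, from 48 to 74 mm above the underside; under it a 15 mm stem and the disc (top at 39 mm).
- disc2 (a joint): angle (rad) of unit2's brass disc in its base, growing clockwise, 0 at the start. 54 mm across, 33 to 39 mm up, its tongue reaches 40 mm from the axis along the base's x at 0. Good: the bar carries it clockwise (after up to 0.4 rad of lost motion) and runs free of it anticlockwise. Worn: it stays near 0 whichever way the bar turns.
- unit3: freewheel coupling, 0.4 to 0.6 kg, 74 mm tall; may be absent, good or worn (the name tells nothing). Square aluminium base 64 x 64 x 22 mm, round body 58 mm across to 32 mm, brass disc, black bar on top. Origin: centre of underside, z up the axis. Starts 8 mm above the table in a fixed dark steel holder 96 mm square whose pocket (68 mm wide, rim at 18 mm) stops its base turning. Can be lifted by the bar.
- bar3 (a joint): angle (rad) of unit3's black bar in its base, growing clockwise from above; 0 = round nose (white dot) along the base's x. Starts within 0.12 of 0, stays where left, no stop within a full turn, needs under 0.2 N m. Bar 57 mm long, 16 wide, centred on the axis, from 48 to 74 mm above the underside; under it a 15 mm stem and the disc (top at 39 mm).
- disc3 (a joint): angle (rad) of unit3's brass disc in its base, growing clockwise, 0 at the start. 54 mm across, 33 to 39 mm up, its tongue reaches 40 mm from the axis along the base's x at 0. Good: the bar carries it clockwise (after up to 0.4 rad of lost motion) and runs free of it anticlockwise. Worn: it stays near 0 whichever way the bar turns.
- crate: shallow crate of plywood, solid sides, for good couplings. Loose, 0.7 kg; outside 112 mm along x, 345 mm along y, 32 mm high; walls 5 mm, inner floor 4 mm above its underside. Origin: centre of the underside. Room for four couplings side by side along y.
- basket: shallow basket of steel wire, for worn couplings. Loose, 0.7 kg; outside 112 mm along x, 345 mm along y, 32 mm high; walls 5 mm, inner floor 4 mm above its underside. Origin: centre of the underside. Room for four couplings side by side along y.
- bowl: bystander, leave alone: green plastic bowl, 136 mm across, 52 mm high. Origin: centre of its underside.
- glass: bystander, leave alone: glass measuring cylinder on a foot 72 mm across, 196 mm tall. Origin: centre of its underside.
- mallet: bystander, leave alone: hammer-shaped mallet, 240 mm long, lying. Origin: centre of its underside or of its length.
- brush: bystander, leave alone: brush lying on the table. Origin: centre of its underside or of its length.
- paperroll: bystander, leave alone: white paper roll, 100 mm across, 55 mm high. Origin: centre of its underside.
- jar: bystander, leave alone: glass jar, 64 mm across, 90 mm high. Origin: centre of its underside.
- specimen: bystander, leave alone: concrete test cylinder, 80 mm across, 80 mm high. Origin: centre of its underside.

How it is judged:
By the outcome, as a careful person would: the job done as asked, in the order asked, and still so for the second after the job is handed in, with the robot touching nothing.
Of unit0, unit1, unit2, unit3 only 3 to 4 are there at a start; the rules pass over those that are not, and their reading is None.
At some moment in a run one of basket, crate may be knocked a few centimetres aside while the robot is not near it.
Once in a run the grip may slacken for a moment while it holds something.
It also fails if it takes over 210 s, if anything falls off the work surface, if the arm or the gripper's body presses on something with over 40 N, if the wrist force passes 120 N, or if a joint passes its speed limit or range.

### The arm

A 6-joint arm with a two-finger parallel gripper is mounted at the origin on the work surface. World frame = base frame: x ahead of the robot, y to its left, z up, the work surface at z = 0. Lengths are in mm, angles in rad, forces in N, time in s.
With the tool pointing down it reaches from about 275 to 825 mm from the base axis. Payload 4.9 kg.
Tool frame: the origin (TCP) lies at the very end of the fingers, on their centre line; the grasp point (between the pads) lies 19 mm behind it; z points along the fingers, y is the line along which they close (so a half turn about z gives the same grasp; the last joint's range is limited). The gripper opens to 85 mm and grips with 20 to 120 N. Pads are 22 mm wide; open, the fingers measure 114 mm over their backs; the gripper's body (76 mm by 85 mm) begins 54 mm behind the grasp point. The pads swing forward as they close: fully open they stand 13 mm farther back than shut.
Start: joints at [-1.312, 0.326, -0.193, 1.052, 0, 1.437], TCP at [210.54, -508.125, 231.281] pointing down, gripper open.
Joint ranges: [-2.65, 2.65], [-0.97, 1.79], [-1.3, 1.35], [-1.93, 2.1], [-1.47, 1.37], [-3.14, 3.14]. Speed limits (rad/s): [2.57, 2.57, 3.14, 3.14, 3.14, 3.14].

### API

Orientations are given as [roll, pitch, yaw] about the fixed x, y, z axes, in that order (R = Rz(yaw) Ry(pitch) Rx(roll)).
In Python, from bench import bot, solve_ik, imaging gives the robot as it stands. Calls block until the motion is done:
- bot.move_ptp(position, orientation): joint-space move of the TCP to a pose.
- bot.movel(position, rot=None, max_speed=150, threshold=None): straight line of the TCP; rot=None keeps the orientation; max_speed is the mean speed in mm/s. With threshold (N) it stops when the force on the tool has changed by that much, and returns True; else False.
- bot.move_j(angles): joint-space move.
- bot.grip(opening, effort=None): opening from 0.0 (shut) to 1.0 (fully open); effort is the grip in N (None keeps the last); returns when the fingers have stopped.
- bot.dwell(seconds).
- solve_ik(position, orientation): joint angles nearest the present ones, or None.
- bot.get_state(): the state.
- imaging.capture(name): name is "side" or "top"; returns the picture (400x640x3 uint8, blue, green, red); there is no depth.
- imaging.camera_model(name): a dict with "K" (3x3 intrinsics, pixels), "position" and "rotation" of the camera in the world. Camera axes: x right, y up, looking along -z (the intrinsics and any distortion apply to the point x, -y, -z); pixel columns grow to the right and rows downward; lengths in mm; the calibration is good to about 2 mm. A picture is of the moment at which its call begins. camera_model takes no time and is no camera call.
A pose or a line that the arm cannot do raises bot.IKError and nothing moves.
- bot.sign_off(): hands the job in; it is judged then, once.
The state is a dict: "t": time; "qpos": joint angles; "joint_velocities": joint speeds; "effort": joint torques, N m; "tcp_pos": TCP position; "orientation": TCP orientation; "contact_force": force on the tool from outside, world axes, zero at the start; "wrist_torque": the same for the moment, N m; "opening": opening from 0.0 (shut) to 1.0 (fully open); "gripper_force": force on a finger pad.
Only numpy, scipy, OpenCV 4.12 (cv2) and the standard library are available. Lean on these libraries where they do the work, as an engineer would, in place of code of your own. Each camera call takes 0.05 s, during which the arm holds its last target. There are 200 camera calls.

## Working session

There is one attempt and no reset: what is moved stays moved. The work goes in short steps, each a Python script; the robot and the scene stay as the last script left them, time stands still between calls to the robot, and variables do not carry over. Pictures are saved under pics/ and viewed, at most 14 in all, crops included, and the job is handed in when it is done.

```bash
ls; mkdir -p pics; python3 - <<'E'
from bench import bot, solve_ik, imaging
import cv2
for n in("top","side"):
    cv2.imwrite(f"pics/{n}0.png",imaging.capture(n)); m=imaging.camera_model(n); print(n,m)
s=bot.get_state(); print(s)
E
```

```text
pics
top {'K': array([[509.11016559,   0.        , 313.90542509],
       [  0.        , 509.11016559, 194.54064789],
       [  0.        ,   0.        ,   1.        ]]), 'position': array([ 367.76207935,  -21.34681767, 1650.03305131]), 'rotation': array([ 0.16664513,  0.00282296, -1.56360929])}
side {'K': array([[494.95613205,   0.        , 324.36776076],
       [  0.        , 494.95613205, 197.07259075],
       [  0.        ,   0.        ,   1.        ]]), 'position': array([ -60.95352279, 1042.0292493 , 1237.96200174]), 'rotation': array([ 0.8089875 ,  0.0115334 , -2.55727422])}
{'t': 0.1, 'qpos': array([-1.31217050e+00,  3.26842799e-01, -1.93441602e-01,  1.05200442e+00,
        1.21232172e-05,  1.43661533e+00]), 'joint_velocities': array([-0.00061066, -0.00102289,  0.00090417, -0.00073288, -0.00161028,
       -0.00149091]), 'effort': array([ 7.94357329e-04, -4.44239402e+01,  2.63038212e+01,  7.92489824e-03,
       -1.01905948e-04,  1.14179096e-05]), 'tcp_pos': array([ 210.42608668, -507.6166073 ,  230.61087041]), 'orientation': array([-3.14011520e+00, -2.11678001e-04,  3.92806656e-01]), 'contact_force': array([-0.1742103 , -1.27168534, -0.31669252]), 'wrist_torque': array([-0.00753755, -0.00877595,  0.01635287]), 'gripper_force': 0.0, 'opening': 0.9978022008209623}
```

View pics/top0.png

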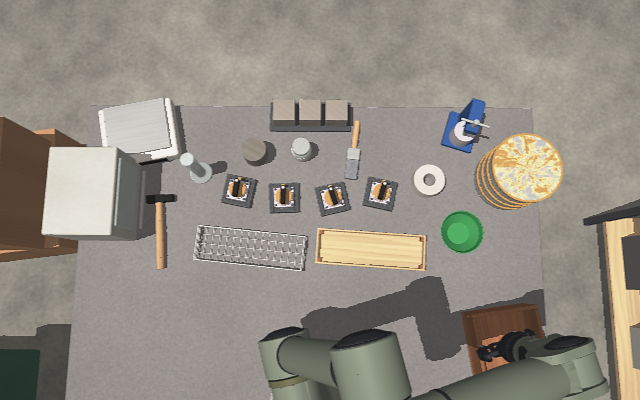

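View pics/side0.png

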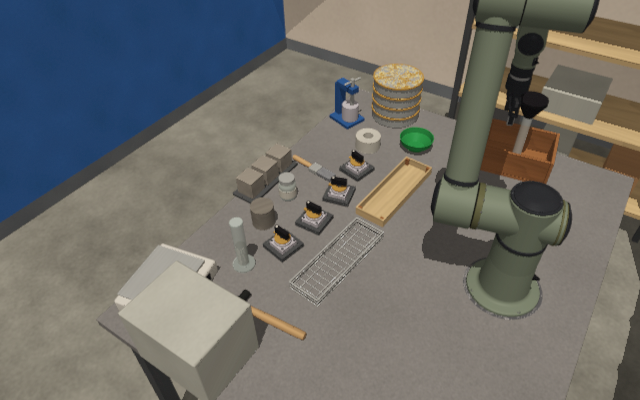

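Four holders are visible in the top view, at about (239,190), (285,197), (333,198) and (380,193). The basket is at (250,248), the crate at (371,250), and the arm is clear of all of them. Next I'll zoom in.

```bash
cat > h.py <<'E'
from bench import bot, solve_ik, imaging
import cv2, numpy as np
from scipy.spatial.transform import Rotation as R
F=np.diag([1,-1,-1.])
def cam(n):
    m=imaging.camera_model(n); return m["K"],np.array(m["position"]),R.from_euler("xyz",m["rotation"]).as_matrix()
def proj(n,P):
    K,p,M=cam(n); c=(np.atleast_2d(P)-p)@M@F; c=c@K.T; return c[:,:2]/c[:,2:]
def back(n,uv,z):
    K,p,M=cam(n); uv=np.atleast_2d(uv).astype(float)
    d=np.c_[uv,np.ones(len(uv))]@np.linalg.inv(K).T@F@M.T
    return p+d*((z-p[2])/d[:,2])[:,None]
def rectify(img,n,x0,x1,y0,y1,z,s):
    """metric top view of plane z: columns = -y, rows = -x, s px/mm"""
    w,h=int((y1-y0)*s),int((x1-x0)*s)
    W=np.array([[x1,y1,z],[x1,y0,z],[x0,y0,z],[x0,y1,z]])
    H=cv2.getPerspectiveTransform(proj(n,W).astype(np.float32),np.float32([[0,0],[w,0],[w,h],[0,h]]))
    return cv2.warpPerspective(img,H,(w,h),flags=cv2.INTER_CUBIC)
E
python3 - <<'E'
from h import *
print(proj("top",[[0,0,0],[210,-508,231]]),proj("side",[[0,0,0],[210,-508,231]]))
pts=[(239,190),(285,197),(333,198),(380,193)]
print(back("top",pts,60).round(0)); print(back("top",[(250,248),(371,250)],20).round(0))
t=cv2.imread("pics/top0.png")
o=np.vstack([np.hstack([cv2.resize(t[v-22:v+22,u-22:u+22],None,fx=6,fy=6,interpolation=cv2.INTER_CUBIC) for u,v in pts[i:i+2]]) for i in(0,2)])
cv2.imwrite("pics/crop0.png",o)
E
```

```text
[[307.62182108 401.34161064]
 [495.64569159 340.88582139]] [[501.55221048 285.37351338]
 [507.26505885 119.35568376]]
[[ 648.  223.   60.]
 [ 627.   76.   60.]
 [ 624.  -75.   60.]
 [ 642. -224.   60.]]
[[ 468.  188.   20.]
 [ 464. -198.   20.]]
```

View pics/crop0.png

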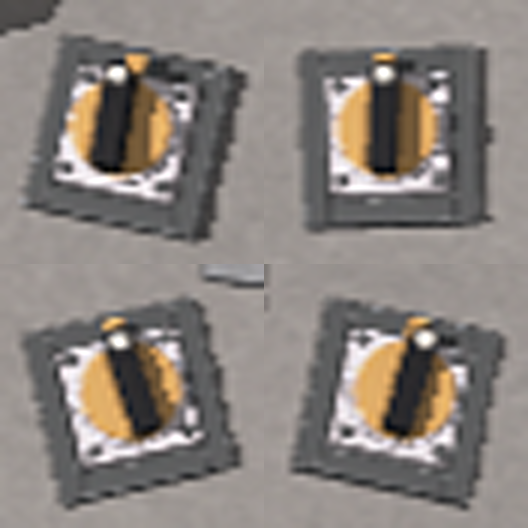

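The crop shows four couplings. In each one the brass tongue and the white dot both point roughly image-up (+x), with the base square to its holder. I'll fit a small projected model to get exact poses.

```bash
cat > fit.py <<'E'
from h import *
from scipy.optimize import minimize
S=4
def rect(cx,a,b,x0,x1,w): 
    c,s=np.cos(a),np.sin(a); return np.array([[x0,-w],[x1,-w],[x1,w],[x0,w]])@np.array([[c,s],[-s,c]])+cx
def circ(c,r): 
    t=np.linspace(0,2*np.pi,40); return np.c_[np.cos(t),np.sin(t)]*r+c
def prims(p,disc):
    x,y,yaw,bar=p; c=np.array([x,y]); d=yaw-disc; b=yaw-bar
    nose=c+np.array([np.cos(b),np.sin(b)])*20.5
    return [(rect(c,yaw,0,-48,48,48),0,18,"h"),(rect(c,yaw,0,-32,32,32),18,30,"w"),(circ(c,29),30,40,"w"),
      (rect(c,d,0,20,40,5),41,47,"o"),(circ(c,27),41,47,"o"),(rect(c,b,0,-28.5,28.5,8),56,82,"k"),(circ(nose,5),82,82.3,"w")]
COL={"top":dict(h=(88,90,88),w=(215,210,210),o=(75,155,215),k=(35,35,35))}
COL["side"]=COL["top"]
def render(n,p,disc,box,bg):
    u0,v0,u1,v1=box; im=np.full(((v1-v0)*S,(u1-u0)*S,3),bg,np.uint8)
    for poly,z0,z1,k in prims(p,disc):
        top=proj(n,np.c_[poly,np.full(len(poly),z1)]); bot_=proj(n,np.c_[poly,np.full(len(poly),z0)])
        f=lambda q:np.round(((q-[u0,v0]+.5)*S-.5)*16).astype(np.int32)
        col=np.array(COL[n][k],float)
        cv2.fillConvexPoly(im,cv2.convexHull(f(np.vstack([top,bot_]))),tuple(col*.7),shift=4)
        cv2.fillConvexPoly(im,cv2.convexHull(f(top)),tuple(col),shift=4)
    return cv2.resize(im,None,fx=1/S,fy=1/S,interpolation=cv2.INTER_AREA)
def fit(imgs,p0,fitdisc=False,fixed=None,disc0=0.):
    p0=np.array(p0,float); data=[]
    for n,im in imgs.items():
        q=proj(n,[[p0[0],p0[1],40]])[0].round().astype(int); r=26
        box=(q[0]-r,q[1]-r,q[0]+r,q[1]+r); c=im[box[1]:box[3],box[0]:box[2]]
        data.append((n,box,c.astype(float),np.median(c[[0,-1]].reshape(-1,3),0)))
    sc=np.array([8,8,.15,.2,.3])
    full=lambda v:np.r_[fixed,v*sc[3:3+len(v)]+init] if fixed is not None else v*sc[:len(v)]+init
    init=np.r_[p0,disc0][:5 if fitdisc else 4]
    if fixed is not None: init=init[3:]
    def cost(v):
        P=full(v); d=P[4] if len(P)>4 else disc0; e=0
        for n,box,c,bg in data:
            D=np.abs(render(n,P[:4],d,box,bg).astype(float)-c).mean(2); e+=np.minimum(D,70).mean()
        return e
    k=len(init); best=None
    for _ in range(2):
        r=minimize(cost,np.zeros(k) if best is None else best.x,method="Nelder-Mead",options=dict(initial_simplex=(np.zeros(k) if best is None else best.x)+np.vstack([-np.ones(k)*.3,np.eye(k)*.8]),xatol=.005,fatol=.005,maxfev=400)); best=r
    return full(best.x),best.fun
E
python3 - <<'E'
from fit import *
im={n:cv2.imread(f"pics/{n}0.png") for n in("top","side")}
g=[(648,223,-.15,0),(627,76,0,0),(624,-75,.25,0),(642,-224,-.2,0)]
out=[]
for p in g:
    for sel in (["top"],["side"],["top","side"]):
        r,e=fit({n:im[n] for n in sel},p); print(sel,r.round(3),round(e,2))
    out.append(r)
np.save("units.npy",out)
# crate / basket by colour
T=rectify(im["top"],"top",380,560,-330,360,32,1.0)
cv2.imwrite("pics/trays.png",T)
E
```

```text
Traceback (most recent call last):
  File "fit.py", line 41, in fit
    r=minimize(cost,np.zeros(k) if best is None else best.x,method="Nelder-Mead",options=dict(initial_simplex=(np.zeros(k) if best is None else best.x)+np.vstack([-np.ones(k)*.3,np.eye(k)*.8]),xatol=.005,fatol=.005,maxfev=400)); best=r
  File "fit.py", line 37, in cost
    D=np.abs(render(n,P[:4],d,box,bg).astype(float)-c).mean(2); e+=np.minimum(D,70).mean()
             ~~~~~~^^^^^^^^^^^^^^^^^^
  File "fit.py", line 18, in render
    top=proj(n,np.c_[poly,np.full(len(poly),z1)]); bot_=proj(n,np.c_[poly,np.full(len(poly),z0)])
  File "h.py", line 8, in proj
    K,p,M=cam(n); c=(np.atleast_2d(P)-p)@M@F; c=c@K.T; return c[:,:2]/c[:,2:]
          ~~~^^^
  File "h.py", line 6, in cam
    m=imaging.camera_model(n); return m["K"],np.array(m["position"]),R.from_euler("xyz",m["rotation"]).as_matrix()
ValueError: time passes only in moves, steps and waits
```

```bash
sed -i 's/^def cam/import functools\n@functools.cache\ndef cam/' h.py
cat > a.py <<'E'
from fit import *
im={n:cv2.imread(f"pics/{n}0.png") for n in("top","side")}
g=[(648,223,-.15,0),(627,76,0,0),(624,-75,.25,0),(642,-224,-.2,0)]
out=[]
for p in g:
    for sel in (["top"],["side"],["top","side"]):
        r,e=fit({n:im[n] for n in sel},p); print(sel,r.round(3),round(e,2))
    out.append(r)
np.save("units.npy",out)
T=rectify(im["top"],"top",380,560,-330,360,32,1.0)
cv2.imwrite("pics/trays.png",T)
E
python3 a.py
```

```text
['top'] [ 6.55298e+02  2.31916e+02 -1.94000e-01 -1.20000e-01] 13.14
['side'] [ 6.52494e+02  2.35226e+02 -1.97000e-01 -4.00000e-02] 16.47
['top', 'side'] [ 6.54807e+02  2.32938e+02 -1.85000e-01  8.20000e-02] 31.66
['top'] [6.33482e+02 8.21930e+01 4.00000e-02 2.60000e-02] 9.47
['side'] [6.31564e+02 8.69990e+01 5.20000e-02 2.02000e-01] 12.64
['top', 'side'] [6.3310e+02 8.3538e+01 5.4000e-02 2.2200e-01] 23.99
['top'] [ 6.31757e+02 -7.47340e+01  2.40000e-01 -6.20000e-02] 9.53
['side'] [ 6.29883e+02 -6.95190e+01  2.71000e-01 -3.70000e-02] 16.91
['top', 'side'] [ 6.31175e+02 -7.34560e+01  2.47000e-01 -2.30000e-02] 27.71
['top'] [ 6.48999e+02 -2.29772e+02 -2.05000e-01  1.05000e-01] 9.1
['side'] [ 6.47761e+02 -2.25685e+02 -2.02000e-01  2.26000e-01] 13.62
['top', 'side'] [ 6.48845e+02 -2.29206e+02 -2.05000e-01  2.15000e-01] 23.95
```

View pics/trays.png

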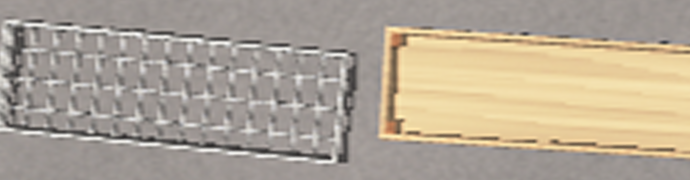

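The trays picture shows the basket and crate turned about -0.06 rad, with the crate running off the right edge. The side-camera unit fits sit about 4 mm from the top-camera fits, so I'll check the overlays.

```bash
cat > b.py <<'E'
from fit import *
im={n:cv2.imread(f"pics/{n}0.png") for n in("top","side")}
t=[(655.3,231.9,-.194,-.12),(633.5,82.2,.04,.026),(631.8,-74.7,.24,-.062),(649,-229.8,-.205,.105)]
s=[(652.5,235.2,-.197,-.04),(631.6,87,.052,.1),(629.9,-69.5,.271,-.037),(647.8,-225.7,-.202,.126)]
rows=[]
for n,ps in(("top",t),("side",s)):
    a=[];b=[]
    for p in ps:
        q=proj(n,[[p[0],p[1],40]])[0].round().astype(int); r=20
        box=(q[0]-r,q[1]-r,q[0]+r,q[1]+r); c=im[n][box[1]:box[3],box[0]:box[2]]
        up=lambda x:cv2.resize(x,(190,145),interpolation=cv2.INTER_CUBIC)
        a.append(up(c)); b.append(up(render(n,p,0,box,(150,150,150))))
    rows+=[np.hstack(a),np.hstack(b)]
cv2.imwrite("pics/ov.png",np.vstack(rows))
E
python3 b.py
```

```text
(no output)
```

View pics/ov.png

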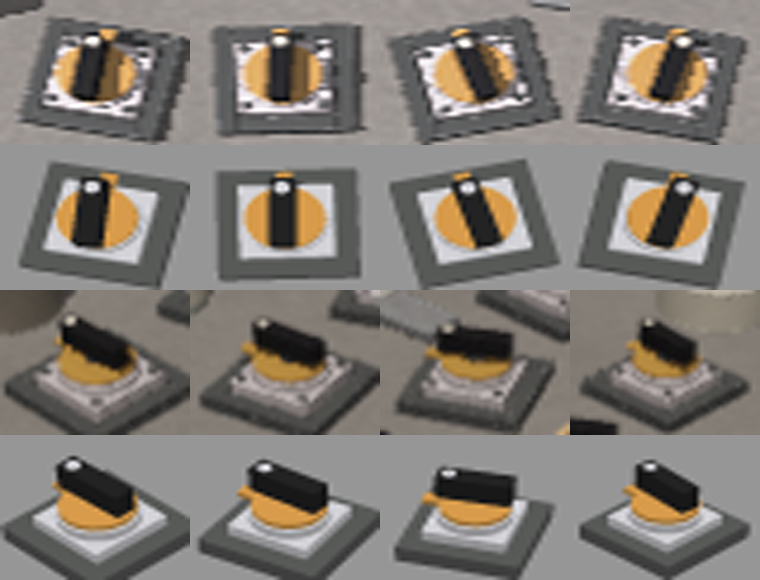

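The overlays match well. The cameras disagree by about 4 mm along the side camera's line of sight, which fits the calibration slack. In the top view, shadow to the right of each unit biases the fit. I'll refit on the unit only, then check from close by while hovering.

```bash
python3 - <<'E'
s=open('fit.py').read()
s=s.replace("data.append((n,box,c.astype(float),np.median(c[[0,-1]].reshape(-1,3),0)))",
"""m=np.zeros(c.shape[:2],np.uint8); ring=np.vstack([proj(n,np.c_[circ(p0[:2],43),np.full(40,z)]) for z in (25,75)])-box[:2]
        cv2.fillConvexPoly(m,cv2.convexHull(ring.round().astype(np.int32)),1)
        data.append((n,box,c.astype(float),np.median(c[[0,-1]].reshape(-1,3),0),m>0))""")
s=s.replace("for n,box,c,bg in data","for n,box,c,bg,m in data").replace("np.minimum(D,70).mean()","np.minimum(D,70)[m].mean()")
open('fit.py','w').write(s)
E
cat > a.py <<'E'
from fit import *
im={n:cv2.imread(f"pics/{n}0.png") for n in("top","side")}
g=[(655,232,-.19,0),(633,83,.04,0),(631,-74,.25,0),(648.5,-229,-.2,0)]
out=[]
for p in g:
    a,e=fit({"top":im["top"]},p); b,f=fit({"side":im["side"]},p); print(a.round(3),round(e,2),b.round(3),round(f,2))
    r=a.copy(); r[:2]=.6*a[:2]+.4*b[:2]; out.append(r)
np.save("units.npy",out); print(np.round(out,3))
E
python3 a.py
```

```text
[ 6.55965e+02  2.32163e+02 -1.79000e-01 -8.00000e-02] 24.87 [ 6.52585e+02  2.35858e+02 -1.10000e-01  2.90000e-02] 17.67
[6.33364e+02 8.26860e+01 8.40000e-02 8.50000e-02] 23.71 [6.30558e+02 8.77420e+01 8.00000e-02 1.64000e-01] 18.21
[ 6.31721e+02 -7.42770e+01  2.54000e-01 -9.90000e-02] 22.72 [ 6.30222e+02 -6.78320e+01  3.15000e-01  7.40000e-02] 20.6
[ 6.48816e+02 -2.30195e+02 -1.87000e-01  1.39000e-01] 21.38 [ 6.48304e+02 -2.24822e+02 -2.21000e-01  1.73000e-01] 17.28
[[ 6.54613e+02  2.33641e+02 -1.79000e-01 -8.00000e-02]
 [ 6.32242e+02  8.47090e+01  8.40000e-02  8.50000e-02]
 [ 6.31121e+02 -7.16990e+01  2.54000e-01 -9.90000e-02]
 [ 6.48611e+02 -2.28046e+02 -1.87000e-01  1.39000e-01]]
```

```bash
cat >> h.py <<'E'
PI=np.pi
def down(yaw): # bar direction yaw -> tool orientation with j6 near 0
    return [PI,0,(yaw+PI+PI)%(2*PI)-PI]
def st(k=("t","tcp_pos","contact_force","wrist_torque","opening","gripper_force")):
    s=bot.get_state(); print({i:np.round(s[i],2).tolist() for i in k},flush=True); return s
E
python3 - <<'E'
from h import *
u=np.load("units.npy")
bot.grip(0.5,20)
x,y,yaw,b=u[1]; o=down(yaw-b)
print(solve_ik([x,y,200],o))
bot.move_ptp([x,y,200],o); bot.movel([x,y,100]); s=st()
im=imaging.capture("side"); cv2.imwrite("pics/side_h.png",im)
p=s["tcp_pos"]; q=proj("side",[p,[x,y,82]]); print(q)
c=im[120:250,250:400]; k=4; c=cv2.resize(c,None,fx=k,fy=k,interpolation=cv2.INTER_CUBIC)
for a,col in zip(q,((0,0,255),(0,255,0))): cv2.drawMarker(c,tuple(int(v) for v in ((a-[250,120]+.5)*k)),col,0,14,1)
cv2.imwrite("pics/hov.png",c)
E
```

```text
[0.01755066 0.50979348 0.00926389 1.07026674 0.         0.01824959]
{'t': 3.98, 'tcp_pos': [632.96, 84.56, 100.87], 'contact_force': [0.3, 0.27, 0.13], 'wrist_torque': [-0.03, -0.01, 0.01], 'opening': 0.5, 'gripper_force': 0.0}
[[313.05271732 199.40196696]
 [313.35778486 203.57872817]]
```

View pics/hov.png

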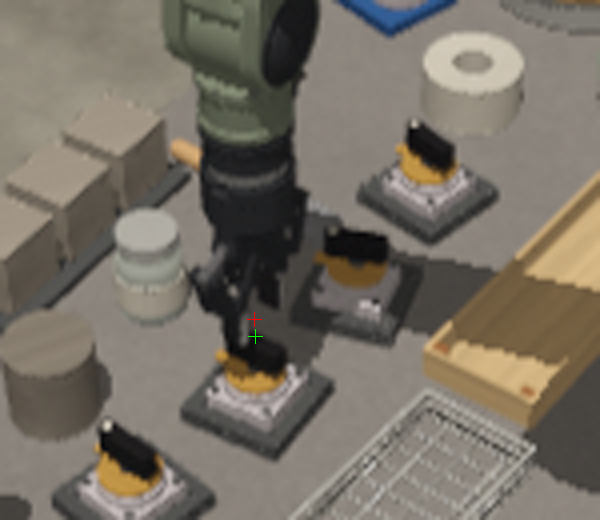

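The hover picture shows the fingertips at about (249,324) in the crop, lower than the projected TCP at (254,319). The bar is also lower than predicted, so the side camera's model is off and the top estimates are right. I'll use the top values and start the anticlockwise test.

```bash
cat >> h.py <<'E'
def turn(p,th,dth,z=54):
    """p=(x,y); grip bar lying along world yaw th, turn it by dth (+ = anticlockwise), release"""
    x,y=p; s=bot.get_state()["tcp_pos"]
    if s[2]<118: bot.movel([s[0],s[1],120])
    bot.grip(.5,20); bot.move_ptp([x,y,120],down(th)); bot.movel([x,y,z]); st()
    bot.grip(0,25); st()
    n=max(1,int(np.ceil(abs(dth)/.8)))
    for i in range(1,n+1): bot.movel([x,y,z],down(th+dth*i/n),max_speed=60)
    bot.dwell(.2); s=st(); print("yaw",(s["orientation"][2]+PI)%(2*PI))
    bot.grip(.5,25); bot.movel([x,y,120])
E
python3 - <<'E'
from h import *
U=[(655.6,232,-.187,-.1),(633.4,82.5,.06,.055),(631.7,-74.5,.247,-.08),(648.9,-230,-.2,.122)]
np.save("units.npy",U)
x,y,yaw,b=U[1]; turn((x,y),yaw-b,PI/4)
E
```

```text
{'t': 5.38, 'tcp_pos': [633.69, 82.53, 54.3], 'contact_force': [0.54, 0.84, -0.12], 'wrist_torque': [-0.02, 0.03, 0.01], 'opening': 0.5, 'gripper_force': 0.0}
{'t': 5.72, 'tcp_pos': [634.51, 82.95, 55.39], 'contact_force': [0.02, 2.47, 4.82], 'wrist_torque': [0.25, -0.04, -0.01], 'opening': 0.18, 'gripper_force': 30.61}
{'t': 6.86, 'tcp_pos': [634.19, 83.79, 55.37], 'contact_force': [-0.48, 4.73, 6.72], 'wrist_torque': [0.8, 0.15, 0.05], 'opening': 0.18, 'gripper_force': 30.89}
yaw 0.7915129659361129
```

```bash
python3 - <<'E'
from h import *
U=np.load("units.npy")
for i in (0,2,3):
    x,y,yaw,b=U[i]; turn((x,y),yaw-b,PI/4,z=56)
bot.move_j([-1.312, 0.326, -0.193, 1.052, 0, 1.437]); st()
t=imaging.capture("top"); cv2.imwrite("pics/top1.png",t)
pts=[(239,190),(285,197),(333,198),(380,193)]
o=np.vstack([np.hstack([cv2.resize(t[v-22:v+22,u-22:u+22],None,fx=6,fy=6,interpolation=cv2.INTER_CUBIC) for u,v in pts[i:i+2]]) for i in(0,2)])
cv2.imwrite("pics/crop1.png",o)
from fit import *
for i in range(4):
    r,e=fit({"top":t},[*U[i][:3],U[i][3]-.785]); print(i,r.round(3),"bar world",(r[2]-r[3]).round(3),"cmd",(U[i][2]-U[i][3]+PI/4).round(3))
E
```

```text
{'t': 9.64, 'tcp_pos': [655.9, 231.55, 56.35], 'contact_force': [-0.85, -0.02, 0.22], 'wrist_torque': [-0.02, 0.06, 0.01], 'opening': 0.5, 'gripper_force': 0.0}
{'t': 9.99, 'tcp_pos': [656.73, 232.28, 57.64], 'contact_force': [-0.16, 0.33, 5.53], 'wrist_torque': [-0.06, 0.04, 0.14], 'opening': 0.18, 'gripper_force': 29.81}
{'t': 11.12, 'tcp_pos': [656.32, 233.35, 57.66], 'contact_force': [-0.81, 2.91, 6.03], 'wrist_torque': [0.49, 0.29, -0.03], 'opening': 0.18, 'gripper_force': 30.08}
yaw 0.6991499704767343
{'t': 14.04, 'tcp_pos': [632.08, -73.68, 56.2], 'contact_force': [0.38, 0.24, 0.27], 'wrist_torque': [0.01, -0.01, 0.03], 'opening': 0.5, 'gripper_force': 0.0}
{'t': 14.39, 'tcp_pos': [632.72, -74.16, 57.37], 'contact_force': [-0.21, 2.86, 5.62], 'wrist_torque': [0.46, 0.04, -0.02], 'opening': 0.18, 'gripper_force': 30.77}
{'t': 15.52, 'tcp_pos': [632.19, -73.41, 57.34], 'contact_force': [-2.0, 4.31, 7.9], 'wrist_torque': [0.9, 0.25, 0.04], 'opening': 0.18, 'gripper_force': 31.07}
yaw 1.1131664151357352
{'t': 18.39, 'tcp_pos': [649.18, -229.69, 56.37], 'contact_force': [0.52, -0.0
[... 224 characters left out ...]
8, 'gripper_force': 29.44}
{'t': 19.88, 'tcp_pos': [650.01, -229.46, 57.65], 'contact_force': [-0.16, 3.29, 6.83], 'wrist_torque': [0.63, 0.09, 0.01], 'opening': 0.18, 'gripper_force': 28.74}
yaw 0.46411936765173634
{'t': 22.84, 'tcp_pos': [211.0, -507.63, 230.86], 'contact_force': [0.59, -0.37, 0.27], 'wrist_torque': [0.01, 0.01, -0.06], 'opening': 0.5, 'gripper_force': 0.0}
0 [ 6.55713e+02  2.32385e+02 -2.07000e-01 -9.17000e-01] bar world 0.71 cmd 0.698
1 [ 6.33299e+02  8.28320e+01  8.00000e-02 -6.90000e-01] bar world 0.769 cmd 0.79
2 [ 6.3183e+02 -7.3662e+01  2.3400e-01 -8.7300e-01] bar world 1.107 cmd 1.112
3 [ 6.49153e+02 -2.29725e+02 -2.10000e-01 -6.93000e-01] bar world 0.483 cmd 0.463
```

View pics/crop1.png

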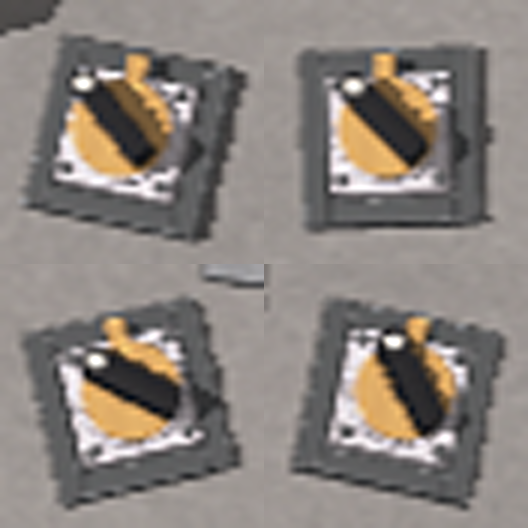

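All four bars turned an eighth anticlockwise and the tongues stayed put. The fitted bar angles agree with the commanded ones within 0.02. Now the clockwise turns.

```bash
python3 - <<'E'
from h import *
U=np.load("units.npy")
for i in (3,2,1,0):
    x,y,yaw,b=U[i]; turn((x,y),yaw-b+PI/4,-PI/2,z=56)
bot.move_ptp([300,-450,250],down(0)); st()
t=imaging.capture("top"); cv2.imwrite("pics/top2.png",t)
pts=[(239,190),(285,197),(333,198),(380,193)]
o=np.vstack([np.hstack([cv2.resize(t[v-22:v+22,u-22:u+22],None,fx=6,fy=6,interpolation=cv2.INTER_CUBIC) for u,v in pts[i:i+2]]) for i in(0,2)])
cv2.imwrite("pics/crop2.png",o); cv2.imwrite("pics/side2.png",imaging.capture("side"))
from fit import *
for i in range(4):
    r,e=fit({"top":t},[*U[i][:3],U[i][3]+.785],True,disc0=.4); print(i,r.round(3),"bar world",(r[2]-r[3]).round(3),"cmd",(U[i][2]-U[i][3]-PI/4).round(3))
E
```

```text
{'t': 25.7, 'tcp_pos': [649.01, -230.51, 56.42], 'contact_force': [-0.4, -0.45, -0.03], 'wrist_torque': [0.01, -0.03, 0.05], 'opening': 0.5, 'gripper_force': 0.0}
{'t': 26.05, 'tcp_pos': [649.76, -230.06, 57.55], 'contact_force': [-1.25, 1.93, 6.36], 'wrist_torque': [0.27, 0.16, -0.01], 'opening': 0.18, 'gripper_force': 31.62}
{'t': 28.12, 'tcp_pos': [649.78, -230.91, 57.6], 'contact_force': [0.4, -0.36, 5.92], 'wrist_torque': [-0.14, 0.43, 0.13], 'opening': 0.18, 'gripper_force': 31.68}
yaw 5.176271561609413
{'t': 31.61, 'tcp_pos': [631.9, -74.73, 56.24], 'contact_force': [0.27, 0.16, 1.05], 'wrist_torque': [-0.0, -0.01, -0.02], 'opening': 0.5, 'gripper_force': 0.0}
{'t': 31.96, 'tcp_pos': [632.4, -74.54, 57.31], 'contact_force': [-1.87, 0.98, 5.26], 'wrist_torque': [0.1, 0.19, -0.03], 'opening': 0.18, 'gripper_force': 33.56}
{'t': 34.02, 'tcp_pos': [632.73, -74.83, 57.32], 'contact_force': [-0.63, 0.14, 4.48], 'wrist_torque': [-0.12, 0.27, 0.13], 'opening': 0.18, 'gripper_force': 33.57}
yaw 5.8251547352151185
{'t': 36.72, 'tcp_pos': [633.68, 81.9, 56.25], 'contact_force': [0.77, -0
[... 795 characters left out ...]
, 231.15, 57.55], 'contact_force': [-1.5, -1.64, 5.75], 'wrist_torque': [-0.62, 0.32, 0.07], 'opening': 0.18, 'gripper_force': 32.85}
yaw 5.41045060269176
{'t': 48.14, 'tcp_pos': [300.46, -449.72, 249.87], 'contact_force': [0.59, -0.62, -0.73], 'wrist_torque': [0.03, 0.06, -0.02], 'opening': 0.5, 'gripper_force': 0.0}
0 [ 6.55875e+02  2.31709e+02 -2.07000e-01  6.43000e-01  1.01600e+00] bar world -0.85 cmd -0.872
1 [6.33337e+02 8.29340e+01 2.50000e-02 7.78000e-01 1.04600e+00] bar world -0.753 cmd -0.78
2 [ 6.32777e+02 -7.58110e+01  2.17000e-01  6.32000e-01  1.00100e+00] bar world -0.415 cmd -0.458
3 [ 6.49014e+02 -2.30223e+02 -2.39000e-01  8.17000e-01  1.04900e+00] bar world -1.057 cmd -1.107
```

View pics/crop2.png

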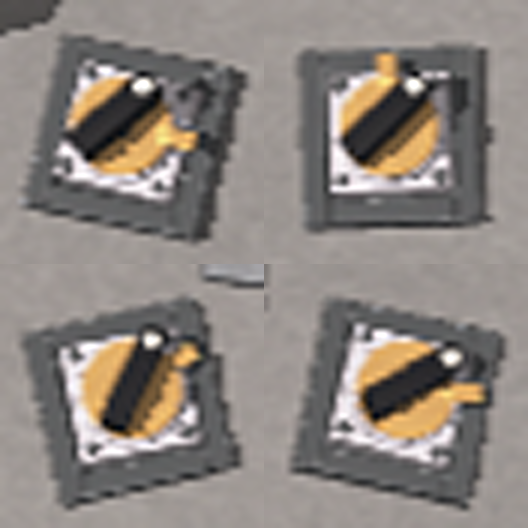

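View pics/top2.png

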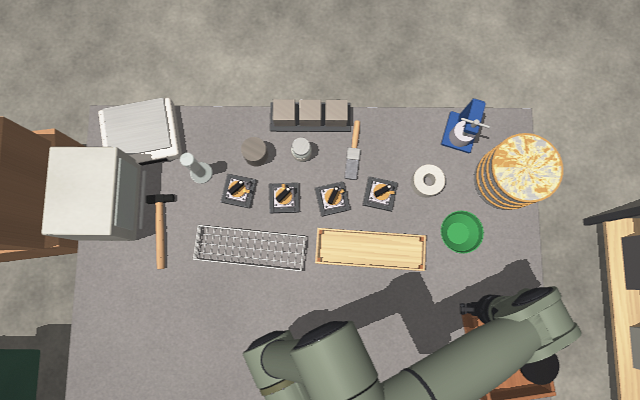

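Reading the pictures: u0, u2 and u3 carried their tongues about 1 rad clockwise, so they are good. On u1, at (285,197), the tongue still points up, so it is worn. The bars sit where commanded. Next step is locating the trays.

```bash
cat > trays.py <<'E'
from h import *
def trays(t,dbg=None):
    """returns dict name->(x,y,yaw) from a top picture (tray long axis = tray y)"""
    x0,x1,y0,y1,s=350,575,-430,430,2.0
    Rz=rectify(t,"top",x0,x1,y0,y1,32,s); hsv=cv2.cvtColor(Rz,cv2.COLOR_BGR2HSV)
    H,S,V=cv2.split(hsv)
    wood=((H>8)&(H<32)&(S>60)&(V>110)).astype(np.uint8)
    g=cv2.GaussianBlur(V,(0,0),12); wire=((V.astype(int)>g.astype(int)+18)&(S<45)).astype(np.uint8)
    out={}
    for n,m,k in(("crate",wood,9),("basket",wire,15)):
        m=cv2.morphologyEx(m,cv2.MORPH_CLOSE,np.ones((k,k)))
        if n=="crate": m=cv2.morphologyEx(m,cv2.MORPH_OPEN,np.ones((5,5)))
        c,_=cv2.findContours(m,0,2); c=max(c,key=cv2.contourArea)
        b=cv2.boxPoints(cv2.minAreaRect(c))
        W=np.c_[x1-b[:,1]/s,y1-b[:,0]/s]; e=np.roll(W,-1,0)-W; L=np.linalg.norm(e,axis=1)
        d=e[L.argmax()]; d=d if d[1]>0 else -d
        ctr=W.mean(0); out[n]=(*ctr,np.arctan2(-d[0],d[1])); print(n,np.round(out[n],3),"size",sorted(L.round(0)))
        if dbg: cv2.polylines(Rz,[b.astype(int)],True,(0,0,255) if n=="crate" else (255,0,0),1)
    if dbg: cv2.imwrite(dbg,cv2.resize(Rz,(800,int(Rz.shape[0]*800/Rz.shape[1]))))
    return out
E
python3 -c "
from trays import *
trays(cv2.imread('pics/top0.png'));trays(cv2.imread('pics/top2.png'),'pics/tr2.png')"
```

```text
crate [ 4.66771e+02 -1.95200e+02 -6.40000e-02] size [np.float32(114.0), np.float32(114.0), np.float32(348.0), np.float32(348.0)]
basket [ 4.70989e+02  1.87272e+02 -9.90000e-02] size [np.float32(120.0), np.float32(120.0), np.float32(354.0), np.float32(354.0)]
crate [ 4.66807e+02 -1.95097e+02 -6.30000e-02] size [np.float32(114.0), np.float32(114.0), np.float32(348.0), np.float32(348.0)]
basket [ 4.71161e+02  1.87180e+02 -9.90000e-02] size [np.float32(121.0), np.float32(121.0), np.float32(354.0), np.float32(354.0)]
```

View pics/tr2.png

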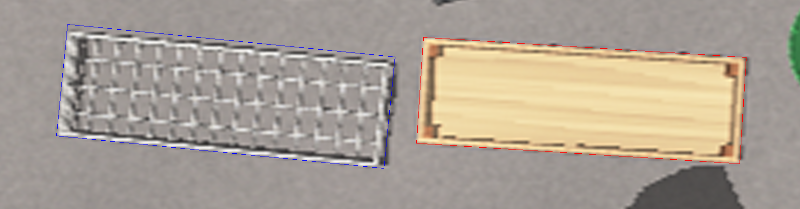

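The tray boxes fit well: 348x114 for the crate and 354x121 for the basket, against the true 345x112. I'll start with the worn u1 into the basket, looking again while holding it.

```bash
cat > place.py <<'E'
from trays import *
def place(i,name,off,k):
    x,y,yaw,b=np.load("units.npy")[i]; th=yaw-b-PI/4
    s=bot.get_state()["tcp_pos"]
    if s[2]<118: bot.movel([s[0],s[1],130])
    bot.grip(.5,30); bot.move_ptp([x,y,125],down(th)); bot.movel([x,y,55]); bot.grip(0,90)
    bot.movel([x,y,118],max_speed=80); s=st(); 
    bot.move_ptp([340,-400,150],down(th)); s=st(); t=imaging.capture("top"); cv2.imwrite(f"pics/carry{k}.png",t); cv2.imwrite(f"pics/carryside{k}.png",imaging.capture("side"))
    if s["opening"]<.1: print("LOST"); return
    cx,cy,w=trays(t)[name]; px,py=cx-np.sin(w)*off,cy+np.cos(w)*off; o=down(th+w-yaw)
    print("target",px,py)
    bot.move_ptp([px,py,125],o); s=st()
    if s["opening"]<.1: print("LOST"); return
    hit=bot.movel([px,py,70],max_speed=60) or bot.movel([px,py,44],max_speed=25,threshold=6); print("hit",hit); st()
    bot.grip(.5,30); bot.movel([px,py,130]); st(("t",))
E
python3 -c "
from place import *
place(1,'basket',0,1)
bot.move_ptp([340,-400,200],down(0)); t=imaging.capture('top'); cv2.imwrite('pics/top3.png',t); s=imaging.capture('side'); trays(t)
cv2.imwrite('pics/v3.png',np.hstack([cv2.resize(t[160:290,180:440],(520,260)),cv2.resize(s[180:310,250:390],(280,260))]))"
```

```text
{'t': 52.66, 'tcp_pos': [632.9, 82.48, 117.44], 'contact_force': [-0.06, 0.48, -4.39], 'wrist_torque': [0.01, -0.03, 0.01], 'opening': 0.17, 'gripper_force': 88.07}
{'t': 54.69, 'tcp_pos': [340.71, -399.53, 149.97], 'contact_force': [0.49, -0.21, -4.15], 'wrist_torque': [0.0, 0.01, -0.01], 'opening': 0.17, 'gripper_force': 88.23}
crate [ 4.66690e+02 -1.95271e+02 -6.50000e-02] size [np.float32(115.0), np.float32(115.0), np.float32(348.0), np.float32(348.0)]
basket [ 4.71139e+02  1.87257e+02 -9.90000e-02] size [np.float32(120.0), np.float32(120.0), np.float32(354.0), np.float32(354.0)]
target 471.1389 187.25674
{'t': 56.95, 'tcp_pos': [471.6, 186.57, 125.06], 'contact_force': [-0.34, -0.23, -3.49], 'wrist_torque': [0.1, -0.01, -0.02], 'opening': 0.17, 'gripper_force': 88.23}
hit True
{'t': 58.72, 'tcp_pos': [470.91, 187.24, 52.61], 'contact_force': [-0.87, -0.41, 6.05], 'wrist_torque': [-0.04, 0.05, 0.01], 'opening': 0.17, 'gripper_force': 89.67}
{'t': 59.78}
crate [ 4.66607e+02 -1.95202e+02 -6.40000e-02] size [np.float32(115.0), np.float32(115.0), np.float32(348.0), np.float32(348.0)]
basket [ 4.71049e+02  1.87105e+02 -9.90000e-02] size [np.float32(120.0), np.float32(120.0), np.float32(353.0), np.float32(353.0)]
```

View pics/v3.png

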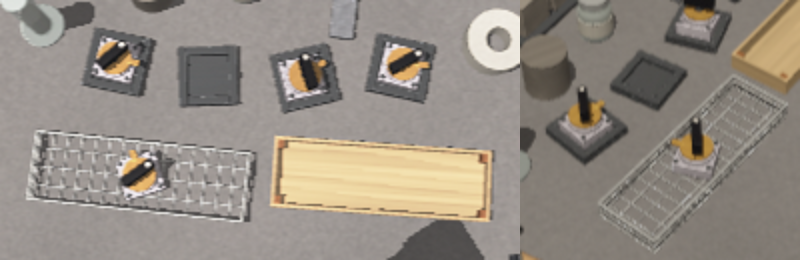

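The worn unit stands at the middle of the basket, at (140,172) in the view. Next come the good ones.

```bash
python3 -c "
from place import *
place(2,'crate',105,2)
"; python3 -c "
from place import *
place(3,'crate',-105,3)
bot.move_ptp([340,-400,200],down(0)); t=imaging.capture('top'); cv2.imwrite('pics/top4.png',t); s=imaging.capture('side'); trays(t)
cv2.imwrite('pics/v4.png',np.hstack([cv2.resize(t[160:290,180:440],(520,260)),cv2.resize(s[120:250,310:450],(280,260))]))"
```

```text
{'t': 65.84, 'tcp_pos': [631.17, -74.41, 117.36], 'contact_force': [-0.68, -0.45, -4.12], 'wrist_torque': [-0.05, -0.03, 0.03], 'opening': 0.17, 'gripper_force': 87.96}
{'t': 67.45, 'tcp_pos': [340.83, -399.57, 149.98], 'contact_force': [0.56, -0.51, -4.97], 'wrist_torque': [-0.04, -0.06, -0.03], 'opening': 0.17, 'gripper_force': 88.0}
crate [ 4.66704e+02 -1.95272e+02 -6.50000e-02] size [np.float32(115.0), np.float32(115.0), np.float32(348.0), np.float32(348.0)]
basket [ 4.71113e+02  1.87261e+02 -9.90000e-02] size [np.float32(120.0), np.float32(120.0), np.float32(354.0), np.float32(354.0)]
target 473.48596 -90.49133
{'t': 68.82, 'tcp_pos': [473.83, -91.2, 125.17], 'contact_force': [0.21, 0.35, -4.75], 'wrist_torque': [-0.09, -0.05, -0.08], 'opening': 0.17, 'gripper_force': 87.99}
hit True
{'t': 70.62, 'tcp_pos': [473.31, -90.25, 51.51], 'contact_force': [-1.05, 1.29, 5.65], 'wrist_torque': [0.04, 0.1, -0.06], 'opening': 0.18, 'gripper_force': 89.38}
{'t': 71.69}
{'t': 74.72, 'tcp_pos': [648.4, -229.79, 117.39], 'contact_force': [0.71, -0.17, -6.16], 'wrist_torque': [-0.04, -0.0, 0.0]
[... 407 characters left out ...]
0), np.float32(120.0), np.float32(354.0), np.float32(354.0)]
target 459.92105 -300.06903
{'t': 76.83, 'tcp_pos': [460.68, -299.1, 124.63], 'contact_force': [0.15, -0.07, -5.79], 'wrist_torque': [0.0, -0.0, -0.02], 'opening': 0.17, 'gripper_force': 87.05}
hit True
{'t': 78.61, 'tcp_pos': [459.78, -299.91, 52.91], 'contact_force': [-2.62, 0.81, 7.11], 'wrist_torque': [0.18, 0.17, 0.01], 'opening': 0.17, 'gripper_force': 88.67}
{'t': 79.67}
crate [ 4.66613e+02 -1.95101e+02 -6.40000e-02] size [np.float32(115.0), np.float32(115.0), np.float32(348.0), np.float32(348.0)]
basket [ 4.71111e+02  1.87208e+02 -9.90000e-02] size [np.float32(121.0), np.float32(121.0), np.float32(354.0), np.float32(354.0)]
```

View pics/v4.png

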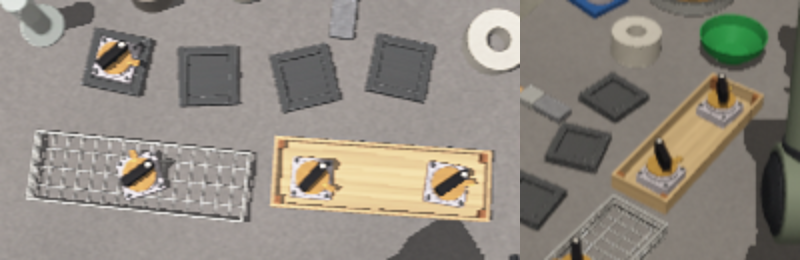

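Two good units stand flat in the crate at both ends, and only u0 is left.

```bash
python3 -c "
from place import *
place(0,'crate',0,4)
bot.move_ptp([340,-400,200],down(0)); bot.dwell(1); st(); t=imaging.capture('top'); cv2.imwrite('pics/top5.png',t); s=imaging.capture('side'); trays(t)
cv2.imwrite('pics/v5.png',np.hstack([cv2.resize(t[130:290,150:470],(520,260)),cv2.resize(s[120:250,310:450],(280,260))]))"
```

```text
{'t': 85.58, 'tcp_pos': [655.11, 231.88, 117.4], 'contact_force': [0.0, -0.42, -4.98], 'wrist_torque': [-0.03, 0.03, -0.03], 'opening': 0.17, 'gripper_force': 87.96}
{'t': 88.09, 'tcp_pos': [340.68, -399.6, 149.98], 'contact_force': [-0.33, 0.71, -4.24], 'wrist_torque': [0.0, -0.04, 0.0], 'opening': 0.16, 'gripper_force': 87.94}
crate [ 4.66773e+02 -1.95141e+02 -6.50000e-02] size [np.float32(115.0), np.float32(115.0), np.float32(348.0), np.float32(348.0)]
basket [ 4.70980e+02  1.87134e+02 -9.90000e-02] size [np.float32(120.0), np.float32(120.0), np.float32(354.0), np.float32(354.0)]
target 466.7733 -195.14117
{'t': 89.15, 'tcp_pos': [466.92, -196.11, 125.25], 'contact_force': [0.34, 0.73, -5.1], 'wrist_torque': [-0.01, -0.0, -0.05], 'opening': 0.17, 'gripper_force': 87.85}
hit True
{'t': 90.92, 'tcp_pos': [466.53, -195.09, 52.73], 'contact_force': [-1.05, -0.03, 6.15], 'wrist_torque': [0.1, 0.1, 0.05], 'opening': 0.17, 'gripper_force': 89.52}
{'t': 91.98}
{'t': 94.1, 'tcp_pos': [339.97, -400.02, 200.0], 'contact_force': [0.18, 0.11, -0.21], 'wrist_torque': [0.0, -0.05, 0.05], 'opening': 0.5, 'gripper_force': 0.0}
crate [ 4.66639e+02 -1.95264e+02 -6.40000e-02] size [np.float32(115.0), np.float32(115.0), np.float32(348.0), np.float32(348.0)]
basket [ 4.71097e+02  1.87263e+02 -9.90000e-02] size [np.float32(120.0), np.float32(120.0), np.float32(354.0), np.float32(354.0)]
```

View pics/v5.png

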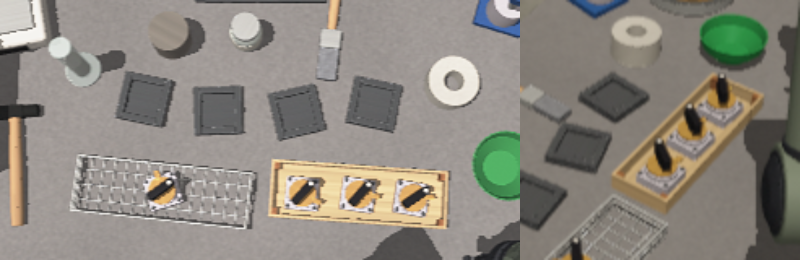

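All holders are empty: three good couplings are in the crate, the worn one is in the basket, and the bystanders haven't moved.

```bash
python3 -c "
from bench import bot
print(bot.sign_off())"
```

```text
the job is handed in; nothing more can be done
None
```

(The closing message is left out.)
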